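# Take the collecting tin off the safety hook and stand it on the coin scale

### The job

Take the full collecting tin off the safety hook: using the tin itself, press its hook bar back against the hook's sprung keeper, ease it up past the hook's nose and out off the hook, without forcing the hook or touching the stand with the gripper. Then stand it gently, upright and flat, inside the lip of the coin scale's round pan and let go, leaving everything else on the table where it is.

Things in the scene. Friction and masses are not known exactly. Their poses are not given: they have to be found in the camera images.
- tin: Closed metal collecting tin, 90 mm diameter (lid 94), 80 mm tall, about 0.4 kg. Origin: centre of its underside, z up, 45 mm over the table at the start. A rigid bail stands on it in its y-z plane: uprights at y = +-34 mm (8 mm thick in x) joined by the hook bar and, at the top, the grip bar. It hangs in the hook with its axes along the stand's within 3 degrees.
- grip (a point): Centre of the black flat-sided grip bar at the top of the tin's bail, 210 mm above the tin's underside: 10 mm thick in the tin's x, 78 mm long in y, 30 mm tall. Take it from above, closing along the tin's x, firmly (about 80 N), or the tin tilts in the grip when pressed against the keeper.
- hook_bar (a point): Middle of the underside of the tin's hook bar, a square 8 x 8 mm steel bar along the tin's y, 60 mm below the grip's centre (underside 146 mm above the tin's underside). At the start it rests on the hook's floor at x about -19 mm in the stand's frame, 2 to 28 mm short of the shut keeper.
- stand: Steel hook stand, fixed. Origin on the table under hook_seat; x from the hook's tip back towards the post, z up. Foot plate 12 mm thick, x -65 to 155, 120 mm wide; post 191 mm tall at x = 113 to 137 carries an arm to -x, over the tin's lid. On the arm sits the hook head, clamped up to 11 mm to either side of its middle setting; the stand's pose does not tell which.
- hook_seat (a point): Point fixed to the stand, axes as stand, height of the hook's floor (191 mm over the table), where the nose ends at the middle setting; add -11 to +11 mm in x for the hook head's true place. Hook 16 mm wide (y), floor 14 mm thick with the tin's lid 52 mm below its underside. Pressed or lifted against, it bears 13 N at most, and the gripper must not touch it.
- nose (a point): Nominal nose end, fixed to the stand, hook_seat + 17.5 mm up (true place: same shift as the head). Upturned tip 38 to 48 mm to -x of hook_seat holds the nose, which reaches back over the bar: underside 12.5, top 22.5 mm above the hook's floor. Lift only once the bar is wholly past its end; raise the bar 27 to 45 mm, then go out over the tip (-x) 130 mm or more, then higher.
- keeper_rest (a point): Nominal point fixed to the stand, hook_seat + 13 mm up. Keeper (unmeasured): block 20 mm wide, 26 tall, face to -x, shut at the nose's end; pushed to +x it yields: 2.5 N at first, 5.3 N after 11 mm, then a hard stop. The bar clears the nose only in the last 3 mm. So raise the tin 2 mm to free the bar, press until the force climbs to about 8.5 N, keep pressing while lifting. It shuts by itself.
- scale: Low grey coin scale, 190 x 150 x 36 mm, fixed to the table, origin on the table under the pan's centre.
- pan (a point): Centre of the floor of the scale's round steel pan, 44 mm above the table; inside diameter 112 mm, lip 6 mm tall. The tin's underside must rest flat on this floor.
- tub_a: Clear plastic tub with coins, 92 mm across, 55 mm tall; bystander. Origin: centre of its underside.
- tub_b: Like tub_a; bystander.
- stack_a: Stack of coins, 21 mm across, 24 mm tall; bystander. Origin: centre of its underside.
- stack_b: Stack of coins, 21 mm across, 15 mm tall; bystander. Origin: centre of its underside.
- phone: Black phone lying flat, 74 x 150 x 9 mm; bystander. Origin: centre of its underside.
- carton: White drink carton, 45 x 60 x 110 mm, standing; bystander. Origin: centre of its underside.
- pen: Black pen lying flat, 140 mm long, 10 mm thick; bystander. Origin: centre of its underside.
There are look-alikes about, which are no part of the job. Of the things that look like the tin, the middle-sized one is meant. Several things have the shape of the scale; the one meant has the colours described above.

How it is judged:
By the outcome, as a careful person would: the job done as asked, in the order asked, and still so for the second after the job is handed in, with the robot touching nothing.
It also fails if it takes over 67 s, if anything falls off the work surface, if the arm or the gripper's body presses on something with over 40 N, if the wrist force passes 120 N, or if a joint passes its speed limit or range.

### The arm

A 6-joint arm with a two-finger parallel gripper is mounted at the origin on the work surface. World frame = base frame: x ahead of the robot, y to its left, z up, the work surface at z = 0. Lengths are in m, angles in rad, forces in N, time in s.
With the tool pointing down it reaches from about 0.35 to 1 m from the base axis. Payload 7.1 kg.
Tool frame: the origin (TCP) lies midway between the tips of the shut fingers; the grasp point (between the pads) lies 19 mm behind it; z points along the fingers, y is the line along which they close (so a half turn about z gives the same grasp; the last joint's range is limited). The gripper opens to 85 mm and grips with 20 to 120 N. Pads are 22 mm wide; open, the fingers measure 114 mm over their backs; the gripper's body (76 mm by 85 mm) begins 54 mm behind the grasp point. The pads swing forward as they close: fully open they stand 13 mm farther back than shut.
Start: joints at [1.302, 0.423, 1.63, -0, 1.089, -0.019], TCP at [0.154, 0.606, 0.231] pointing down, gripper open.
Joint ranges: [-3, 3], [-0.9, 2.11], [0.09, 2.58], [-1.31, 4.45], [0.11, 2.69], [-2.54, 2.54]. Speed limits (rad/s): [2.39, 2.39, 3.01, 3.14, 3.14, 3.14].

### API

Orientations are given as a rotation vector (axis times angle).
In Python, from bench import env, read_camera gives the robot as it stands.
- The arm moves only by the tool play_rows, never from a script. Its argument "commands" is a list of rows, each an object of numbers: "x", "y", "z": the shift along the world's x, y, z in m; "ax", "ay", "az": the turn, a rotation vector about the world's x, y, z in degrees. In form: [{"x": .., "y": .., "z": .., "ax": .., "ay": .., "az": ..}, ...]. A call has 1 to 10 rows; each row is the pose to reach, as a shift and turn from the pose commanded when the call began; what a row does not reach only later rows make up. A row lasts 1/8 s, in which the tool goes at most 62.5 mm and 10.7 degrees, less where a joint would pass 70% of its speed; a pose out of reach is approached as far as the arm can. A call with a gripper value outside its range is refused whole. "claw" is the finger opening in m, from 0 to 0.0854, set as the call begins (left out, the last holds). The fingers move at their own pace and stop on an object; "squeeze" is the grip in N (left out, the last holds). Time passes only in rows, so rows that repeat a pose let the fingers close. It gives the time, the measured TCP pose, the force, the opening and the grip force at its end, in the units of the state.
- env.read_state(): the state, without advancing time (a new reading comes with each control period).
- read_camera(name): name is "side" or "top" or "wrist"; returns a dict with "frame" (480x640x3 uint8, red, green, blue), "K" (3x3 intrinsics, pixels), "k1" (the pictures are not rectified: a ray, as slopes to the right and down, at radius r is drawn at 1 + k1 r^2 times it, then the intrinsics apply), "T" (4x4, takes a point from camera to world coordinates). Camera axes: x right, y up, looking along -z (the intrinsics and any distortion apply to the point x, -y, -z); pixel columns grow to the right and rows downward; lengths in m; the calibration is good to about 2 mm. A picture is of the moment at which its call begins. There is no depth.
- env.close_job(): hands the job in; it is judged then, once.
The state is a dict: "t": time; "qpos": joint angles; "qd": joint speeds; "joint_torque": joint torques, N m; "eef_pos": TCP position; "tcp_rot": TCP orientation; "contact_force": force on the tool from outside, world axes, zero at the start; "torque": the same for the moment, N m; "finger_gap": finger opening in m; "grip_force": force on a finger pad.
Only numpy, scipy, OpenCV 4.12 (cv2) and the standard library are available. Lean on these libraries where they do the work, as an engineer would, in place of code of your own. Each camera call takes 0.05 s, during which the arm holds its last target. There are 200 camera calls.

## Working session

There is one attempt and no reset: what is moved stays moved. The work goes in short steps, Python scripts to look and compute and a tool call to move; the robot and the scene stay as the last step left them, time stands still between calls to the robot, and variables do not carry over. Pictures are saved under pics/ and viewed, at most 10 in all, crops included, and the job is handed in when it is done.

Besides the shell and the picture viewer there is one more tool, called after "Request:" as a command line: name --argument value ..., lists and objects as JSON in quotes. play_rows: Moves the arm, as the interface text tells. Its arguments: {"type":"object","properties":{"commands":{"type":"array","items":{"type":"object","properties":{"x":{"type":"number"},"y":{"type":"number"},"z":{"type":"number"},"ax":{"type":"number"},"ay":{"type":"number"},"az":{"type":"number"}}}},"claw":{"type":"number"},"squeeze":{"type":"number"}},"required":["commands"]}

```bash
mkdir -p pics; ls
cat > h.py <<'E'
import numpy as np,cv2
from bench import env,read_camera
def ray(c,u,v):
    K=c["K"];d=np.array([(u-K[0,2])/K[0,0],(v-K[1,2])/K[1,1]]);s=d.copy()
    for _ in range(20): s=d/(1+c["k1"]*(s@s))
    T=c["T"];r=T[:3,:3]@np.array([s[0],-s[1],-1]);return T[:3,3],r/np.linalg.norm(r)
def onz(c,u,v,z):
    o,r=ray(c,u,v);return o+r*(z-o[2])/r[2]
def proj(c,p):
    T=c["T"];q=T[:3,:3].T@(np.array(p)-T[:3,3]);s=np.array([q[0],-q[1]])/-q[2];s=s*(1+c["k1"]*(s@s))
    K=c["K"];return np.array([K[0,0]*s[0]+K[0,2],K[1,1]*s[1]+K[1,2]])
def tri(c1,p1,c2,p2):
    o,r=ray(c1,*p1);a,b=ray(c2,*p2)
    A=np.array([r,-b]).T;t=np.linalg.lstsq(A,a-o,rcond=None)[0]
    P=o+r*t[0];Q=a+b*t[1];return (P+Q)/2,np.linalg.norm(P-Q)
E
python3 - <<'E'
from h import *
import pickle
for n in ["side","top","wrist"]:
    c=read_camera(n);cv2.imwrite(f"pics/{n}0.png",c["frame"][:,:,::-1]);pickle.dump(c,open(n+"0.pkl","wb"));print(n,c["K"][0,0],c["k1"],c["T"].round(3).tolist())
print(env.read_state())
E
```

```text
pics
side 495.94546483594235 -0.05375549795626748 [[0.776, 0.488, -0.399, 0.081], [-0.63, 0.583, -0.513, -0.577], [-0.017, 0.65, 0.76, 1.006], [0.0, 0.0, 0.0, 1.0]]
top 589.6461419998885 -0.18703050508799673 [[0.006, 0.985, -0.171, 0.302], [-1.0, 0.011, 0.025, 0.014], [0.026, 0.171, 0.985, 1.508], [0.0, 0.0, 0.0, 1.0]]
wrist 386.7144895808829 -0.056496297550133655 [[0.247, -0.915, -0.318, 0.073], [0.969, 0.234, 0.081, 0.626], [0.0, -0.329, 0.944, 0.373], [0.0, 0.0, 0.0, 1.0]]
{'t': 0.15, 'qpos': array([ 1.30205147e+00,  4.23710054e-01,  1.63049494e+00,  1.09583989e-05,
        1.08861890e+00, -1.89954888e-02]), 'qd': array([ 0.00071241, -0.0026035 , -0.00354528,  0.00028101,  0.00064709,
       -0.00068722]), 'joint_torque': array([ 1.49027859e-03, -5.57767045e+01, -2.82017308e+01, -2.49214844e-05,
        4.76005225e-03,  5.38325173e-05]), 'eef_pos': array([0.15433229, 0.60520677, 0.23070399]), 'tcp_rot': array([-3.91271272e-01, -3.11694371e+00,  1.91173603e-03]), 'contact_force': array([ 0.24962056, -0.64227524,  0.05160047]), 'torque': array([-0.00892189,  0.02212123, -0.00568987]), 'grip_force': 0.0, 'finger_gap': 0.08516954244282958}
```

View pics/top0.png

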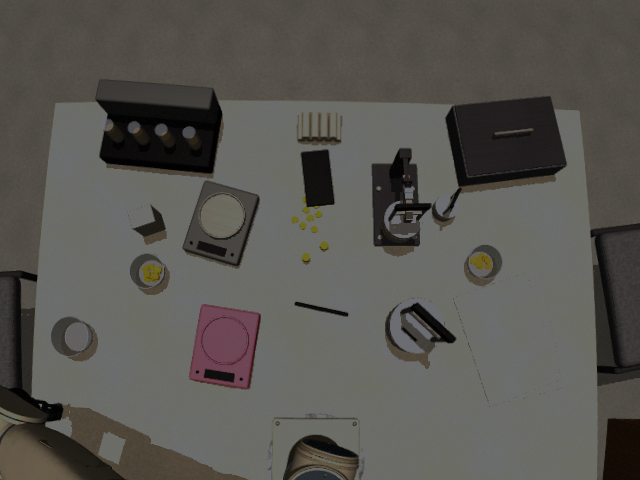

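View pics/side0.png

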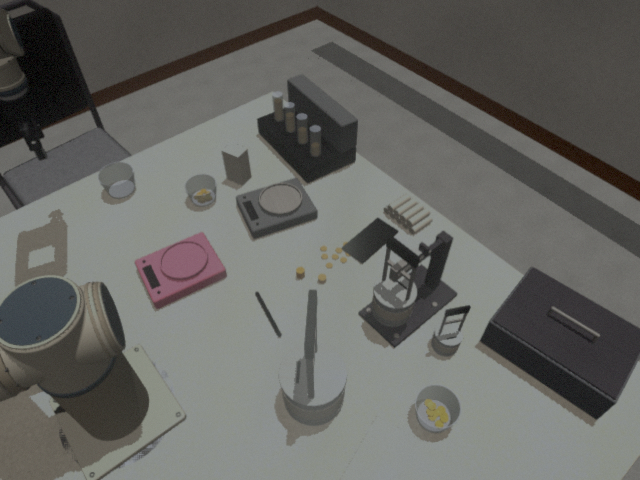

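Candidates for the tin, in top pixels: hanging tin (404,220), large tin (415,325), small tin (445,207). I choose the hanging, middle-sized one. For the scale there is a grey one at (222,215) and a pink one at (225,345), and I choose the grey. Next I check a close crop.

Run:
```python
from h import *
import pickle
t=pickle.load(open("top0.pkl","rb"))["frame"];s=pickle.load(open("side0.pkl","rb"))["frame"]
a=cv2.resize(t[140:255,360:460],None,fx=4,fy=5.2,interpolation=3) if 0 else cv2.resize(t[140:260,355:435],(400,600),interpolation=3)
b=cv2.resize(s[225:345,355:435+0],(400,600),interpolation=3)
o=np.hstack([a,cv2.resize(s[225:351,355:439],(400,600),interpolation=3)])
o=(255*(o/255.)**.6).astype(np.uint8)
cv2.imwrite("pics/crop1.png",o[:,:,::-1])
```

```text
(no output)
```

View pics/crop1.png

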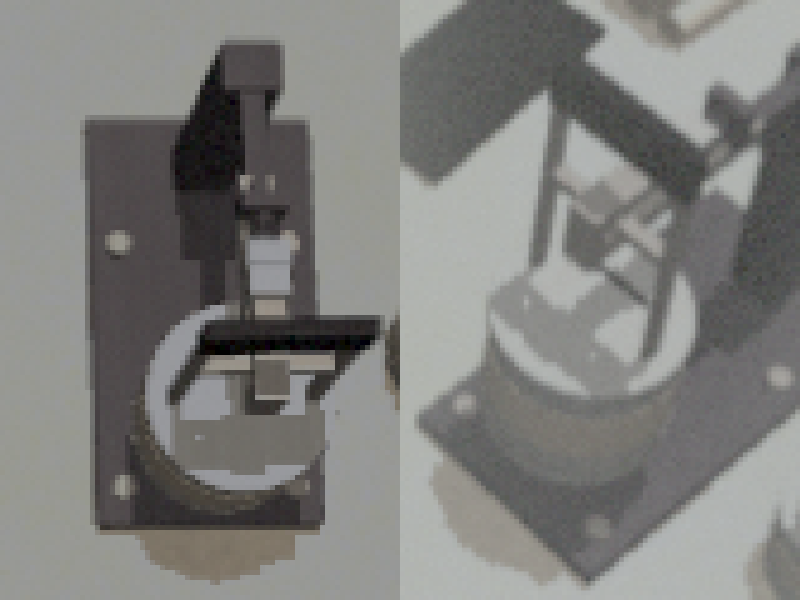

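The crop shows the hanging tin: black grip bar from about (397,204) to (431,204) in the top view, with the hook and keeper behind it and the post at +x. Now I measure the poses.

Run:
```python
from h import *
import pickle
t=pickle.load(open("top0.pkl","rb"));s=pickle.load(open("side0.pkl","rb"))
T=lambda x,y:(355+x/5-.4,140+y/5-.4); S=lambda x,y:(355+(x-400)/4.762-.4,225+y/4.762-.4)
c=np.array([onz(t,*T(*p),.012) for p in [(84,118),(308,121),(322,528),(97,528)]])
print("plate",c.round(4).tolist())
cs=[onz(s,*S(*p),.012) for p in [(587,578),(417,418)]];print("side near corner,left",np.round(cs,4).tolist())
xa=(c[0]+c[1]-c[2]-c[3])[:2];ya=(c[0]+c[3]-c[1]-c[2])[:2]
print("yaw",np.degrees(np.arctan2(xa[1],xa[0])),np.degrees(np.arctan2(-ya[0],ya[1])),"len",np.linalg.norm(xa)/2,np.linalg.norm(ya)/2)
ctr=c.mean(0);yaw=np.arctan2(xa[1],xa[0])
print("origin",ctr[:2]-.045*np.array([np.cos(yaw),np.sin(yaw)]))
# bar: left end top -x corner, right end
for a,b in [((206,331),(553,85)),((379,333),(703,175))]:
    print(onz(t,*T(*a),.27),onz(s,*S(*b),.27))
# scale & pan
hsv=cv2.cvtColor(t["frame"],cv2.COLOR_RGB2HSV)
r=t["frame"][170:280,170:270].astype(int);
print(r[45,52],r[25,32],r[45,92],r[78,30])
for nm,im,(x0,y0,x1,y1) in [("top",t,(180,175,265,270)),("side",s,(230,170,320,240))]:
    g=cv2.cvtColor(im["frame"],cv2.COLOR_RGB2GRAY)[y0:y1,x0:x1];b=cv2.Canny(g,60,140)
    cs,_=cv2.findContours((g>110).astype(np.uint8)*255 if 0 else cv2.threshold(g,0,255,cv2.THRESH_OTSU)[1],cv2.RETR_LIST,cv2.CHAIN_APPROX_NONE)
    for k in cs:
        if len(k)>60:
            e=cv2.fitEllipse(k);u,v=e[0][0]+x0,e[0][1]+y0;print(nm,len(k),u,v,e[1],onz(im,u,v,.05).round(4),cv2.contourArea(k))
```

```text
plate [[0.7678, -0.1435, 0.012], [0.7686, -0.2636, 0.012], [0.5489, -0.2658, 0.012], [0.5477, -0.1484, 0.012]]
side near corner,left [[0.5479, -0.2651, 0.012], [0.5462, -0.1492, 0.012]]
yaw 0.923966130494008 0.48512186903721444 len 0.22000537536040035 0.11877580992778335
origin [ 0.61325242 -0.20603786]
[ 0.59221722 -0.16862058  0.27      ] [ 0.57538425 -0.17847431  0.27      ]
[ 0.59253218 -0.24469464  0.27      ] [ 0.58795743 -0.24961544  0.27      ]
[107 103  93] [68 65 62] [107 109 109] [16 14 14]
top 150 221.88076400756836 215.47689056396484 (41.903053283691406, 45.05994415283203) [0.6134 0.2406 0.05  ] 1452.0
top 252 221.0301742553711 224.0466423034668 (70.1506118774414, 91.29322052001953) [0.5913 0.2419 0.05  ] 4705.0
top 358 222.0978889465332 222.2628173828125 (98.96793365478516, 111.21153259277344) [0.5959 0.2393 0.05  ] 7846.0
side 116 280.2813262939453 198.79241371154785 (25.910566329956055, 41.49934387207031) [0.6108 0.2385 0.05  ] 816.0
side 249 274.75779724121094 203.72204971313477 (71.1781997680664, 96.5472640991211) [0.588 0.233 0.05 ] 915.5
side 266 262.7651824951172 204.4520492553711 (62.45345687866211, 78.92992401123047) [0.5614 0.2517 0.05  ] 1331.0
```

Request:
play_rows --commands '[{"z": 0.06}, {"z": 0.12}, {"x": 0.02, "y": -0.04, "z": 0.17, "az": -7}, {"x": 0.05, "y": -0.09, "z": 0.17, "az": -15}, {"x": 0.08, "y": -0.14, "z": 0.17, "az": -23}, {"x": 0.11, "y": -0.19, "z": 0.17, "az": -31}, {"x": 0.14, "y": -0.24, "z": 0.17, "az": -39}, {"x": 0.17, "y": -0.29, "z": 0.17, "az": -47}, {"x": 0.2, "y": -0.34, "z": 0.17, "az": -55}, {"x": 0.22, "y": -0.39, "z": 0.17, "az": -63}]' --claw 0.05

```text
validation failed for argument at $.co...
```

Run:
```python
from h import *
import pickle
t=pickle.load(open("top0.pkl","rb"));s=pickle.load(open("side0.pkl","rb"))
print(tri(t,(416,326),s,(313,372)))
# big bail ends: top view bar far ends / side
print(tri(t,(433,322),s,(311,310)))
print("big base",onz(s,313,400,0),"small",onz(t,445,207,.05))
print(env.read_state()["eef_pos"],env.read_state()["tcp_rot"])
```

```text
(array([ 0.33891339, -0.23690116,  0.11422361]), np.float64(0.0022647870130569152))
(array([ 0.34154335, -0.23333078,  0.32871914]), np.float64(0.002808839765072262))
big base [ 0.33301818 -0.24312536  0.        ] small [ 0.64273946 -0.32875385  0.05      ]
[0.15433229 0.60520677 0.23070399] [-3.91271272e-01 -3.11694371e+00  1.91173603e-03]
```

Request:
play_rows --commands '[{"x": 0, "y": 0, "z": 0.06, "ax": 0, "ay": 0, "az": 0}, {"x": 0, "y": 0, "z": 0.12, "ax": 0, "ay": 0, "az": 0}, {"x": 0.02, "y": -0.04, "z": 0.17, "ax": 0, "ay": 0, "az": -7}, {"x": 0.05, "y": -0.09, "z": 0.17, "ax": 0, "ay": 0, "az": -15}, {"x": 0.08, "y": -0.14, "z": 0.17, "ax": 0, "ay": 0, "az": -23}, {"x": 0.11, "y": -0.19, "z": 0.17, "ax": 0, "ay": 0, "az": -31}, {"x": 0.14, "y": -0.24, "z": 0.17, "ax": 0, "ay": 0, "az": -39}, {"x": 0.17, "y": -0.29, "z": 0.17, "ax": 0, "ay": 0, "az": -47}, {"x": 0.2, "y": -0.34, "z": 0.17, "ax": 0, "ay": 0, "az": -55}, {"x": 0.22, "y": -0.39, "z": 0.17, "ax": 0, "ay": 0, "az": -63}]' --claw 0.05

```text
t: 1.4
eef_pos: [0.3752, 0.2138, 0.4012]
tcp_rot: [1.968, 2.448, 0.0]
contact_force: [-0.2, 0.9, -0.2]
finger_gap: 0.05
grip_force: 0.0
```

Request:
play_rows --commands '[{"x": 0.02, "y": -0.05, "z": 0, "ax": 0, "ay": 0, "az": -3}, {"x": 0.05, "y": -0.1, "z": 0, "ax": 0, "ay": 0, "az": -6}, {"x": 0.07, "y": -0.15, "z": 0, "ax": 0, "ay": 0, "az": -9}, {"x": 0.1, "y": -0.2, "z": 0, "ax": 0, "ay": 0, "az": -12}, {"x": 0.13, "y": -0.25, "z": 0, "ax": 0, "ay": 0, "az": -12}, {"x": 0.16, "y": -0.3, "z": 0, "ax": 0, "ay": 0, "az": -12}, {"x": 0.18, "y": -0.35, "z": 0, "ax": 0, "ay": 0, "az": -12}, {"x": 0.2, "y": -0.4, "z": -0.03, "ax": 0, "ay": 0, "az": -12}, {"x": 0.22, "y": -0.42, "z": -0.06, "ax": 0, "ay": 0, "az": -12}, {"x": 0.22, "y": -0.42, "z": -0.06, "ax": 0, "ay": 0, "az": -12}]'

```text
t: 2.65
eef_pos: [0.5936, -0.2054, 0.3376]
tcp_rot: [-2.206, -2.229, 0.004]
contact_force: [1.1, 0.4, -0.5]
finger_gap: 0.0499
grip_force: 0.0
```

Run:
```python
from h import *
import pickle
c=read_camera("wrist");pickle.dump(c,open("w1.pkl","wb"))
st=env.read_state();print(st["eef_pos"],st["tcp_rot"],c["T"].round(3).tolist())
f=(255*(c["frame"]/255.)**.6).astype(np.uint8)
for n,p in dict(nose=(.6132,-.206,.2085),grip=(.595,-.206,.255),post=(.738,-.204,.191)).items(): print(n,proj(c,p))
cv2.imwrite("pics/w1.png",f[:,:,::-1])
```

```text
[ 0.59384197 -0.20463754  0.33954346] [-2.20679884e+00 -2.23108908e+00  2.22792797e-03] [[1.0, -0.011, 0.002, 0.594], [0.01, 0.945, 0.326, -0.121], [-0.006, -0.326, 0.946, 0.481], [0.0, 0.0, 0.0, 1.0]]
nose [343.70140971 233.78569461]
grip [318.93442971 255.76207262]
post [500.652944   226.60344253]
```

View pics/w1.png

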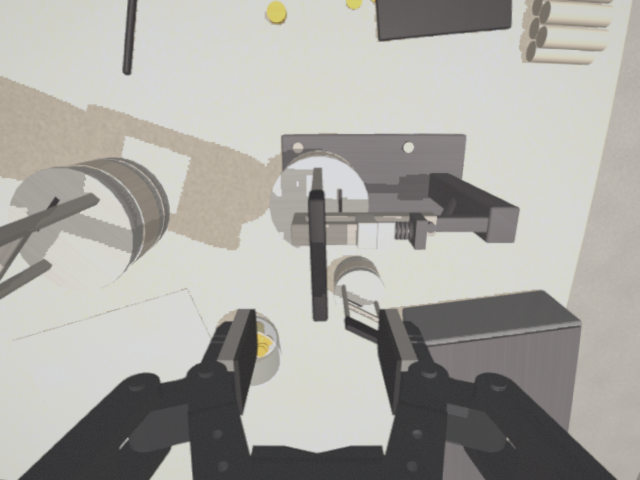

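The wrist view shows the grip bar from (317,192) to (320,318). The hook is at rows 215-247: tip at column 292, nose end and keeper face at column 358, white keeper from 358 to 393.

Run:
```python
from h import *
import pickle
c=pickle.load(open("w1.pkl","rb"))
for n,u,v,z in [("bar+y",317.5,192,.27),("bar-y",320.5,318,.27),("tip",292,230,.2135),("noseend/keeper",358,235,.2135),("keeper",358,235,.217),("kback",393,235,.217),("hook +y edge",325,214,.2135),("hook -y edge",325,245,.2135),("plateTL",281,135,.012),("plateTR",465,135,.012)]: print(n,onz(c,u,v,z).round(4))
g=cv2.cvtColor(c["frame"],cv2.COLOR_RGB2GRAY)
for r in (215,235,270,300): print(r,g[r,286:368].tolist())
```

```text
bar+y [ 0.5937 -0.1629  0.27  ]
bar-y [ 0.5964 -0.2414  0.27  ]
tip [ 0.5755 -0.202   0.2135]
noseend/keeper [ 0.6232 -0.2052  0.2135]
keeper [ 0.6229 -0.2041  0.217 ]
kback [ 0.6479 -0.2038  0.217 ]
hook +y edge [ 0.5991 -0.1899  0.2135]
hook -y edge [ 0.5995 -0.2132  0.2135]
plateTL [ 0.5496 -0.1467  0.012 ]
plateTR [ 0.7663 -0.1436  0.012 ]
215 [129, 129, 130, 130, 129, 130, 127, 107, 73, 64, 63, 63, 63, 63, 63, 63, 62, 62, 64, 64, 65, 56, 37, 29, 32, 37, 40, 41, 41, 42, 43, 44, 44, 44, 45, 46, 43, 36, 31, 47, 66, 74, 74, 74, 75, 74, 75, 75, 75, 74, 75, 75, 75, 75, 76, 75, 75, 75, 74, 73, 72, 68, 64, 64, 64, 64, 64, 64, 63, 66, 69, 71, 72, 71, 71, 71, 71, 72, 72, 71, 72, 72]
235 [126, 126, 126, 125, 116, 103, 104, 109, 110, 110, 109, 109, 109, 109, 109, 109, 109, 109, 110, 109, 109, 108, 90, 53, 31, 33, 36, 39, 39, 40, 40, 41, 42, 43, 44, 44, 43, 38, 33, 43, 81, 106, 109, 109, 109, 109, 109, 109, 109, 109, 109, 109, 109, 108, 109, 108, 109, 109, 109, 108, 112, 144, 169, 173, 172, 173, 173, 172, 169, 145, 103, 98, 152, 189, 194, 195, 195, 195, 195, 195, 194, 194]
270 [195, 194, 194, 193, 193, 193, 194, 193, 193, 193, 193, 194, 194, 195, 194, 194, 193, 194, 194, 194, 194, 193, 192, 173, 122, 48, 22, 24, 23, 22, 26, 25, 24, 23, 25, 25, 25, 24, 23, 24, 49, 104, 133, 138, 140, 143, 145, 145, 128, 95, 79, 73, 73, 74, 75, 76, 78, 80, 83, 93, 92, 77, 72, 72, 72, 72, 76, 85, 90, 93, 103, 113, 125, 135, 137, 136, 126, 113, 100, 93, 90, 87]
300 [193, 193, 193, 194, 194, 194, 195, 194, 194, 194, 194, 194, 194, 193, 193, 193, 193, 194, 194, 193, 194, 193, 193, 193, 189, 150, 61, 28, 31, 35, 35, 34, 35, 36, 35, 37, 36, 35, 35, 33, 39, 88, 155, 190, 194, 194, 194, 193, 188, 187, 193, 194, 194, 194, 193, 190, 155, 92, 61, 62, 65, 60, 54, 56, 70, 92, 114, 124, 126, 126, 125, 124, 126, 127, 126, 126, 126, 127, 128, 129, 134, 164]
```

Request:
play_rows --commands '[{"x": 0.001, "y": 0.003, "z": -0.03, "ax": 0, "ay": 0, "az": 1.4}, {"x": 0.001, "y": 0.003, "z": -0.06, "ax": 0, "ay": 0, "az": 1.4}, {"x": 0.001, "y": 0.003, "z": -0.08, "ax": 0, "ay": 0, "az": 1.4}, {"x": 0.001, "y": 0.003, "z": -0.09, "ax": 0, "ay": 0, "az": 1.4}, {"x": 0.001, "y": 0.003, "z": -0.099, "ax": 0, "ay": 0, "az": 1.4}, {"x": 0.001, "y": 0.003, "z": -0.099, "ax": 0, "ay": 0, "az": 1.4}, {"x": 0.001, "y": 0.003, "z": -0.099, "ax": 0, "ay": 0, "az": 1.4}]' --claw 0.05

```text
t: 3.58
eef_pos: [0.5959, -0.2015, 0.2432]
tcp_rot: [2.18, 2.261, 0.001]
contact_force: [0.0, -1.1, 0.3]
finger_gap: 0.0498
grip_force: 0.0
```

Run:
```python
from h import *
import pickle
c=read_camera("wrist");pickle.dump(c,open("w2.pkl","wb"))
st=env.read_state();print(st["eef_pos"],st["tcp_rot"],st["contact_force"])
f=(255*(c["frame"]/255.)**.6).astype(np.uint8)
cv2.imwrite("pics/w2.png",f[:,:,::-1])
```

```text
[ 0.59588188 -0.20155048  0.24316943] [2.17984731e+00 2.26061330e+00 8.91990436e-04] [-1.50295421 -0.19363691  0.61852688]
```

View pics/w2.png

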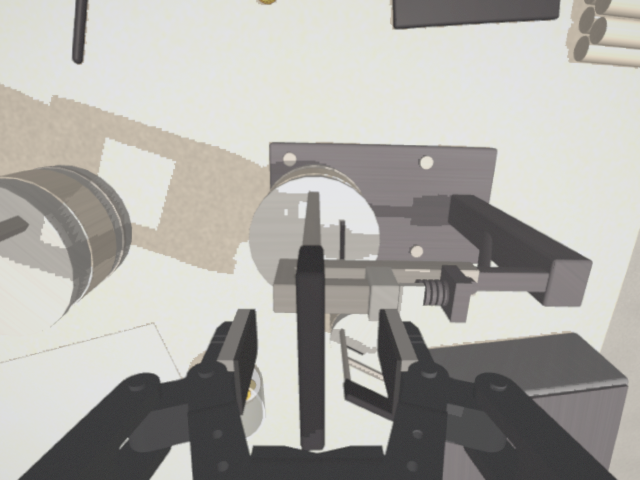

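The grip bar's centre is at column 312 and the finger midpoint at about 319, so I shift -2 mm in x, go 4 mm lower and close.

Request:
play_rows --commands '[{"x": -0.002, "y": 0, "z": -0.004, "ax": 0, "ay": 0, "az": 0}, {"x": -0.002, "y": 0, "z": -0.004, "ax": 0, "ay": 0, "az": 0}]'

```text
t: 3.88
eef_pos: [0.5931, -0.2014, 0.238]
tcp_rot: [-2.18, -2.261, 0.0]
contact_force: [0.3, 0.7, -0.8]
finger_gap: 0.0499
grip_force: 0.0
```

Request:
play_rows --commands '[{"x": 0, "y": 0, "z": 0, "ax": 0, "ay": 0, "az": 0}, {"x": 0, "y": 0, "z": 0, "ax": 0, "ay": 0, "az": 0}, {"x": 0, "y": 0, "z": 0, "ax": 0, "ay": 0, "az": 0}, {"x": 0, "y": 0, "z": 0, "ax": 0, "ay": 0, "az": 0}, {"x": 0, "y": 0, "z": 0, "ax": 0, "ay": 0, "az": 0}, {"x": 0, "y": 0, "z": 0, "ax": 0, "ay": 0, "az": 0}]' --claw 0 --squeeze 80

```text
t: 4.62
eef_pos: [0.5936, -0.2014, 0.2385]
tcp_rot: [2.18, 2.261, 0.0]
contact_force: [0.2, 0.3, 3.8]
finger_gap: 0.0089
grip_force: 78.2
```

Request:
play_rows --commands '[{"x": 0, "y": 0, "z": 0.001, "ax": 0, "ay": 0, "az": 0}, {"x": 0, "y": 0, "z": 0.002, "ax": 0, "ay": 0, "az": 0}, {"x": 0, "y": 0, "z": 0.003, "ax": 0, "ay": 0, "az": 0}, {"x": 0, "y": 0, "z": 0.003, "ax": 0, "ay": 0, "az": 0}]'

```text
t: 5.12
eef_pos: [0.5933, -0.2014, 0.241]
tcp_rot: [-2.18, -2.261, 0.0]
contact_force: [-0.1, -0.3, -3.6]
finger_gap: 0.0095
grip_force: 77.8
```

Request:
play_rows --commands '[{"x": 0.003, "y": 0, "z": 0, "ax": 0, "ay": 0, "az": 0}, {"x": 0.006, "y": 0, "z": 0, "ax": 0, "ay": 0, "az": 0}, {"x": 0.009, "y": 0, "z": 0, "ax": 0, "ay": 0, "az": 0}, {"x": 0.012, "y": 0, "z": 0, "ax": 0, "ay": 0, "az": 0}, {"x": 0.015, "y": 0, "z": 0, "ax": 0, "ay": 0, "az": 0}, {"x": 0.018, "y": 0, "z": 0, "ax": 0, "ay": 0, "az": 0}, {"x": 0.018, "y": 0, "z": 0, "ax": 0, "ay": 0, "az": 0}]'

```text
t: 6.0
eef_pos: [0.6117, -0.2014, 0.2413]
tcp_rot: [2.18, 2.262, 0.0]
contact_force: [0.2, -0.2, -4.6]
finger_gap: 0.0087
grip_force: 77.8
```

Request:
play_rows --commands '[{"x": 0.002, "y": 0, "z": 0, "ax": 0, "ay": 0, "az": 0}, {"x": 0.004, "y": 0, "z": 0, "ax": 0, "ay": 0, "az": 0}, {"x": 0.006, "y": 0, "z": 0, "ax": 0, "ay": 0, "az": 0}, {"x": 0.008, "y": 0, "z": 0, "ax": 0, "ay": 0, "az": 0}, {"x": 0.008, "y": 0, "z": 0, "ax": 0, "ay": 0, "az": 0}]'

```text
t: 6.62
eef_pos: [0.6191, -0.2014, 0.2412]
tcp_rot: [-2.18, -2.261, 0.001]
contact_force: [-3.1, -0.5, -3.1]
finger_gap: 0.0087
grip_force: 78.0
```

Request:
play_rows --commands '[{"x": 0.002, "y": 0, "z": 0, "ax": 0, "ay": 0, "az": 0}, {"x": 0.004, "y": 0, "z": 0, "ax": 0, "ay": 0, "az": 0}, {"x": 0.006, "y": 0, "z": 0, "ax": 0, "ay": 0, "az": 0}, {"x": 0.007, "y": 0, "z": 0, "ax": 0, "ay": 0, "az": 0}, {"x": 0.007, "y": 0, "z": 0, "ax": 0, "ay": 0, "az": 0}]'

```text
t: 7.25
eef_pos: [0.6263, -0.2013, 0.2412]
tcp_rot: [-2.18, -2.261, 0.0]
contact_force: [-3.1, 1.9, -4.6]
finger_gap: 0.0089
grip_force: 78.0
```

Request:
play_rows --commands '[{"x": 0.001, "y": 0, "z": 0, "ax": 0, "ay": 0, "az": 0}, {"x": 0.002, "y": 0, "z": 0, "ax": 0, "ay": 0, "az": 0}, {"x": 0.002, "y": 0, "z": 0, "ax": 0, "ay": 0, "az": 0}]'

```text
t: 7.62
eef_pos: [0.6283, -0.2013, 0.2412]
tcp_rot: [-2.18, -2.261, 0.0]
contact_force: [-6.3, 0.8, -4.2]
finger_gap: 0.0093
grip_force: 78.0
```

Run:
```python
from h import *
s=env.read_state();print(s["eef_pos"],s["contact_force"],s["torque"])
```

```text
[ 0.62830989 -0.20129876  0.24115542] [-6.26263794  0.84812111 -4.185184  ] [ 0.18828132  1.15657551 -0.04913088]
```

Request:
play_rows --commands '[{"x": 0.001, "y": 0, "z": 0, "ax": 0, "ay": 0, "az": 0}, {"x": 0.001, "y": 0, "z": 0, "ax": 0, "ay": 0, "az": 0}]'

```text
t: 7.88
eef_pos: [0.6291, -0.2013, 0.2412]
tcp_rot: [-2.18, -2.261, 0.001]
contact_force: [-6.3, 1.0, -3.7]
finger_gap: 0.009
grip_force: 78.2
```

Request:
play_rows --commands '[{"x": 0.0005, "y": 0, "z": 0, "ax": 0, "ay": 0, "az": 0}, {"x": 0.001, "y": 0, "z": 0, "ax": 0, "ay": 0, "az": 0}, {"x": 0.001, "y": 0, "z": 0, "ax": 0, "ay": 0, "az": 0}]'

```text
t: 8.25
eef_pos: [0.6293, -0.2013, 0.2412]
tcp_rot: [-2.179, -2.26, 0.002]
contact_force: [-10.1, 1.4, -1.5]
finger_gap: 0.009
grip_force: 78.3
```

Request:
play_rows --commands '[{"x": -0.0003, "y": 0, "z": 0, "ax": 0, "ay": 0, "az": 0}, {"x": -0.0003, "y": 0, "z": 0.001, "ax": 0, "ay": 0, "az": 0}, {"x": -0.0003, "y": 0, "z": 0.002, "ax": 0, "ay": 0, "az": 0}, {"x": -0.0003, "y": 0, "z": 0.003, "ax": 0, "ay": 0, "az": 0}, {"x": -0.0003, "y": 0, "z": 0.004, "ax": 0, "ay": 0, "az": 0}]'

```text
t: 8.88
eef_pos: [0.6292, -0.2015, 0.2443]
tcp_rot: [-2.179, -2.26, 0.003]
contact_force: [-6.2, -0.5, -7.4]
finger_gap: 0.0087
grip_force: 77.8
```

Request:
play_rows --commands '[{"x": 0.0003, "y": 0, "z": 0, "ax": 0, "ay": 0, "az": 0}, {"x": 0.0003, "y": 0, "z": 0.001, "ax": 0, "ay": 0, "az": 0}, {"x": 0.0003, "y": 0, "z": 0.002, "ax": 0, "ay": 0, "az": 0}]'

```text
t: 9.25
eef_pos: [0.6292, -0.2014, 0.2461]
tcp_rot: [-2.179, -2.26, 0.003]
contact_force: [-6.4, -0.1, -8.2]
finger_gap: 0.0088
grip_force: 77.8
```

Run:
```python
from h import *
s=env.read_state();print(s["eef_pos"],s["contact_force"],s["torque"])
```

```text
[ 0.62922974 -0.20143008  0.24613553] [-6.35018387 -0.06418914 -8.2394403 ] [-0.02434359  1.34031719 -0.05472481]
```

Request:
play_rows --commands '[{"x": 0.0003, "y": 0, "z": 0.0015, "ax": 0, "ay": 0, "az": 0}, {"x": 0.0003, "y": 0, "z": 0.003, "ax": 0, "ay": 0, "az": 0}, {"x": 0.0003, "y": 0, "z": 0.0045, "ax": 0, "ay": 0, "az": 0}, {"x": 0.0003, "y": 0, "z": 0.006, "ax": 0, "ay": 0, "az": 0}]'

```text
t: 9.75
eef_pos: [0.6293, -0.2014, 0.252]
tcp_rot: [-2.178, -2.259, 0.004]
contact_force: [-6.9, -0.7, -7.4]
finger_gap: 0.0088
grip_force: 77.8
```

Request:
play_rows --commands '[{"x": 0, "y": 0, "z": 0.002, "ax": 0, "ay": 0, "az": 0}, {"x": 0, "y": 0, "z": 0.004, "ax": 0, "ay": 0, "az": 0}, {"x": 0, "y": 0, "z": 0.006, "ax": 0, "ay": 0, "az": 0}, {"x": 0, "y": 0, "z": 0.008, "ax": 0, "ay": 0, "az": 0}, {"x": 0, "y": 0, "z": 0.01, "ax": 0, "ay": 0, "az": 0}, {"x": 0, "y": 0, "z": 0.012, "ax": 0, "ay": 0, "az": 0}, {"x": 0, "y": 0, "z": 0.014, "ax": 0, "ay": 0, "az": 0}]'

```text
t: 10.62
eef_pos: [0.6319, -0.2016, 0.2675]
tcp_rot: [2.179, 2.26, 0.002]
contact_force: [0.4, 0.4, -4.8]
finger_gap: 0.0089
grip_force: 78.5
```

Request:
play_rows --commands '[{"x": 0, "y": 0, "z": 0.004, "ax": 0, "ay": 0, "az": 0}, {"x": 0, "y": 0, "z": 0.0075, "ax": 0, "ay": 0, "az": 0}, {"x": 0, "y": 0, "z": 0.0075, "ax": 0, "ay": 0, "az": 0}, {"x": -0.01, "y": 0, "z": 0.0075, "ax": 0, "ay": 0, "az": 0}, {"x": -0.025, "y": 0, "z": 0.0075, "ax": 0, "ay": 0, "az": 0}, {"x": -0.04, "y": 0, "z": 0.0075, "ax": 0, "ay": 0, "az": 0}, {"x": -0.055, "y": 0, "z": 0.0075, "ax": 0, "ay": 0, "az": 0}, {"x": -0.07, "y": 0, "z": 0.0075, "ax": 0, "ay": 0, "az": 0}, {"x": -0.085, "y": 0, "z": 0.0075, "ax": 0, "ay": 0, "az": 0}, {"x": -0.095, "y": 0, "z": 0.0075, "ax": 0, "ay": 0, "az": 0}]'

```text
t: 11.88
eef_pos: [0.5347, -0.2014, 0.2749]
tcp_rot: [-2.181, -2.261, -0.0]
contact_force: [1.4, 0.5, -4.7]
finger_gap: 0.0092
grip_force: 78.5
```

Request:
play_rows --commands '[{"x": -0.015, "y": 0.005, "z": 0, "ax": 0, "ay": 0, "az": 0}, {"x": -0.03, "y": 0.015, "z": 0, "ax": 0, "ay": 0, "az": 0}, {"x": -0.045, "y": 0.03, "z": 0, "ax": 0, "ay": 0, "az": 0}, {"x": -0.058, "y": 0.05, "z": 0, "ax": 0, "ay": 0, "az": 0}, {"x": -0.065, "y": 0.07, "z": 0, "ax": 0, "ay": 0, "az": 0}, {"x": -0.065, "y": 0.09, "z": 0.01, "ax": 0, "ay": 0, "az": 0}, {"x": -0.065, "y": 0.115, "z": 0.025, "ax": 0, "ay": 0, "az": 0}, {"x": -0.065, "y": 0.14, "z": 0.04, "ax": 0, "ay": 0, "az": 0}, {"x": -0.06, "y": 0.165, "z": 0.05, "ax": 0, "ay": 0, "az": 0}, {"x": -0.05, "y": 0.19, "z": 0.05, "ax": 0, "ay": 0, "az": 0}]'

```text
t: 13.12
eef_pos: [0.486, -0.0099, 0.3259]
tcp_rot: [2.179, 2.261, 0.003]
contact_force: [0.8, -0.2, -5.2]
finger_gap: 0.0089
grip_force: 78.5
```

Request:
play_rows --commands '[{"x": 0.01, "y": 0.025, "z": 0, "ax": 0, "ay": 0, "az": 0}, {"x": 0.022, "y": 0.05, "z": 0, "ax": 0, "ay": 0, "az": 0}, {"x": 0.035, "y": 0.077, "z": 0, "ax": 0, "ay": 0, "az": 0}, {"x": 0.049, "y": 0.105, "z": 0, "ax": 0, "ay": 0, "az": 0}, {"x": 0.064, "y": 0.133, "z": 0, "ax": 0, "ay": 0, "az": 0}, {"x": 0.08, "y": 0.161, "z": 0, "ax": 0, "ay": 0, "az": 0}, {"x": 0.096, "y": 0.189, "z": 0, "ax": 0, "ay": 0, "az": 0}, {"x": 0.11, "y": 0.215, "z": 0, "ax": 0, "ay": 0, "az": 0}, {"x": 0.122, "y": 0.237, "z": 0, "ax": 0, "ay": 0, "az": 0}, {"x": 0.128, "y": 0.248, "z": 0, "ax": 0, "ay": 0, "az": 0}]'

```text
t: 14.38
eef_pos: [0.6136, 0.2383, 0.3244]
tcp_rot: [-2.179, -2.263, 0.0]
contact_force: [-0.6, -0.4, -5.6]
finger_gap: 0.0088
grip_force: 78.5
```

Run:
```python
from h import *
import pickle
s=env.read_state();print(s["t"],s["eef_pos"],s["tcp_rot"],s["contact_force"])
cs={}
for n in ("side","top","wrist"):
    cs[n]=read_camera(n)
    print(n,proj(cs[n],(.612,.2395,.044)))
pickle.dump(cs,open("c3.pkl","wb"))
f=cs["side"]["frame"];a=cv2.resize(f[100:250,200:350],(600,600),interpolation=3)
b=cv2.resize(cs["top"]["frame"][160:280,170:290],(600,600),interpolation=3)
o=np.hstack([cv2.resize(a,(400,400)),cv2.resize(b,(400,400))])
cv2.imwrite("pics/c3.png",(255*(o/255.)**.6).astype(np.uint8)[:,:,::-1])
```

```text
14.375 [0.61358562 0.23830175 0.32441484] [-2.17881373e+00 -2.26288850e+00  4.39632822e-04] [-0.61142275 -0.44379693 -5.63314832]
side [280.54606784 199.96152308]
top [222.62546865 216.52331356]
wrist [315.06150417 190.16370154]
```

View pics/c3.png

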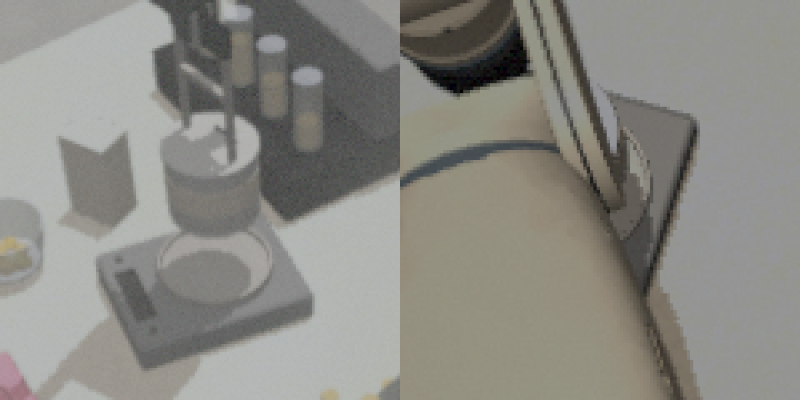

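The side crop shows the tin upright above the grey scale's pan: lid centre about (278.7,153.6), pan rim centre about (280.4,200.1) in full pixels.

Run:
```python
from h import *
import pickle
c=pickle.load(open("c3.pkl","rb"))["side"]
print(onz(c,278.7,153.6,.211),onz(c,280.4,200.1,.05))
```

```text
[0.61390775 0.23175652 0.211     ] [0.60806177 0.23423572 0.05      ]
```

Request:
play_rows --commands '[{"x": -0.0015, "y": 0.001, "z": -0.015, "ax": 0, "ay": 0, "az": 0}, {"x": -0.0015, "y": 0.001, "z": -0.03, "ax": 0, "ay": 0, "az": 0}, {"x": -0.0015, "y": 0.001, "z": -0.045, "ax": 0, "ay": 0, "az": 0}, {"x": -0.0015, "y": 0.001, "z": -0.055, "ax": 0, "ay": 0, "az": 0}, {"x": -0.0015, "y": 0.001, "z": -0.065, "ax": 0, "ay": 0, "az": 0}, {"x": -0.0015, "y": 0.001, "z": -0.07, "ax": 0, "ay": 0, "az": 0}, {"x": -0.0015, "y": 0.001, "z": -0.07, "ax": 0, "ay": 0, "az": 0}]'

```text
t: 15.4
eef_pos: [0.6122, 0.2376, 0.2545]
tcp_rot: [-2.18, -2.261, 0.001]
contact_force: [-0.3, 0.2, -5.7]
finger_gap: 0.0087
grip_force: 78.5
```

Run:
```python
from h import *
s=env.read_state();print(s["t"],s["eef_pos"],s["tcp_rot"],s["contact_force"])
c=read_camera("side");w=read_camera("wrist")
o=np.hstack([cv2.resize(c["frame"][100:250,210:360],(400,400),interpolation=3),cv2.resize(w["frame"],(400,300))[:, :] if 0 else cv2.resize(w["frame"][:,80:560],(400,400))])
cv2.imwrite("pics/c4.png",(255*(o/255.)**.6).astype(np.uint8)[:,:,::-1])
```

```text
15.4 [0.6121864  0.23758388 0.25451307] [-2.18040727e+00 -2.26141562e+00  7.08599020e-04] [-0.33792324  0.2456964  -5.73166375]
```

View pics/c4.png

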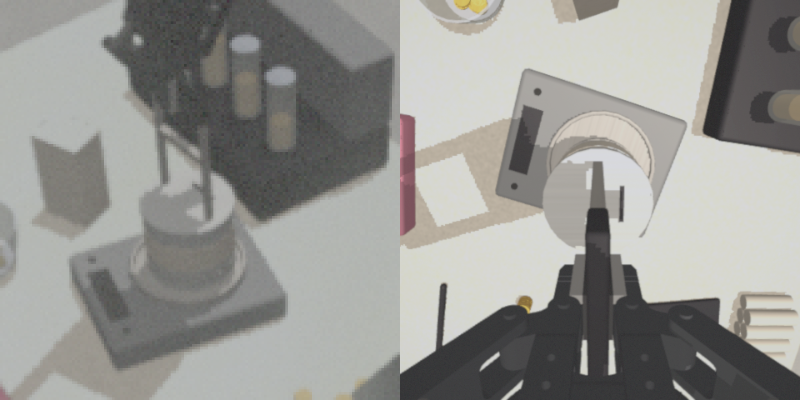

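The wrist crop shows the lid and pan both centred at column ~600, so x is aligned. The side crop agrees, with centres at about 188 for both. I add 2 mm in y and lower it slowly.

Request:
play_rows --commands '[{"x": -0.001, "y": 0.002, "z": -0.003, "ax": 0, "ay": 0, "az": 0}, {"x": -0.001, "y": 0.002, "z": -0.006, "ax": 0, "ay": 0, "az": 0}, {"x": -0.001, "y": 0.002, "z": -0.009, "ax": 0, "ay": 0, "az": 0}, {"x": -0.001, "y": 0.002, "z": -0.011, "ax": 0, "ay": 0, "az": 0}, {"x": -0.001, "y": 0.002, "z": -0.013, "ax": 0, "ay": 0, "az": 0}, {"x": -0.001, "y": 0.002, "z": -0.013, "ax": 0, "ay": 0, "az": 0}]'

```text
t: 16.25
eef_pos: [0.6112, 0.2396, 0.2416]
tcp_rot: [-2.181, -2.261, 0.0]
contact_force: [0.2, -0.4, -4.5]
finger_gap: 0.0088
grip_force: 78.5
```

Request:
play_rows --commands '[{"x": 0, "y": 0, "z": -0.001, "ax": 0, "ay": 0, "az": 0}, {"x": 0, "y": 0, "z": -0.002, "ax": 0, "ay": 0, "az": 0}, {"x": 0, "y": 0, "z": -0.002, "ax": 0, "ay": 0, "az": 0}]'

```text
t: 16.62
eef_pos: [0.6112, 0.2396, 0.2397]
tcp_rot: [-2.181, -2.262, 0.0]
contact_force: [0.5, -0.5, -4.4]
finger_gap: 0.0086
grip_force: 78.5
```

Request:
play_rows --commands '[{"x": 0, "y": 0, "z": -0.0005, "ax": 0, "ay": 0, "az": 0}, {"x": 0, "y": 0, "z": -0.001, "ax": 0, "ay": 0, "az": 0}, {"x": 0, "y": 0, "z": -0.0015, "ax": 0, "ay": 0, "az": 0}, {"x": 0, "y": 0, "z": -0.0015, "ax": 0, "ay": 0, "az": 0}]'

```text
t: 17.12
eef_pos: [0.6112, 0.2396, 0.2383]
tcp_rot: [-2.181, -2.261, 0.0]
contact_force: [-0.7, -0.3, -5.0]
finger_gap: 0.0085
grip_force: 78.5
```

Request:
play_rows --commands '[{"x": 0, "y": 0, "z": -0.0005, "ax": 0, "ay": 0, "az": 0}, {"x": 0, "y": 0, "z": -0.001, "ax": 0, "ay": 0, "az": 0}, {"x": 0, "y": 0, "z": -0.001, "ax": 0, "ay": 0, "az": 0}]'

```text
t: 17.5
eef_pos: [0.6114, 0.2397, 0.2376]
tcp_rot: [2.181, 2.261, 0.001]
contact_force: [-0.2, 0.7, -3.0]
finger_gap: 0.0086
grip_force: 78.9
```

Request:
play_rows --commands '[{"x": 0, "y": 0, "z": -0.0005, "ax": 0, "ay": 0, "az": 0}, {"x": 0, "y": 0, "z": -0.0005, "ax": 0, "ay": 0, "az": 0}]'

```text
t: 17.75
eef_pos: [0.6115, 0.2397, 0.2376]
tcp_rot: [2.18, 2.261, 0.001]
contact_force: [-2.0, -0.5, 3.4]
finger_gap: 0.0091
grip_force: 79.7
```

Request:
play_rows --commands '[{"x": 0, "y": 0, "z": 0, "ax": 0, "ay": 0, "az": 0}, {"x": 0, "y": 0, "z": 0, "ax": 0, "ay": 0, "az": 0}, {"x": 0, "y": 0, "z": 0, "ax": 0, "ay": 0, "az": 0}]' --squeeze 20

```text
t: 18.12
eef_pos: [0.6115, 0.2397, 0.2376]
tcp_rot: [2.18, 2.261, 0.001]
contact_force: [-2.7, 0.4, 5.6]
finger_gap: 0.0085
grip_force: 80.1
```

Request:
play_rows --commands '[{"x": 0, "y": 0, "z": 0, "ax": 0, "ay": 0, "az": 0}, {"x": 0, "y": 0, "z": 0, "ax": 0, "ay": 0, "az": 0}, {"x": 0, "y": 0, "z": 0, "ax": 0, "ay": 0, "az": 0}, {"x": 0, "y": 0, "z": 0, "ax": 0, "ay": 0, "az": 0}, {"x": 0, "y": 0, "z": 0, "ax": 0, "ay": 0, "az": 0}, {"x": 0, "y": 0, "z": 0.01, "ax": 0, "ay": 0, "az": 0}, {"x": 0, "y": 0, "z": 0.03, "ax": 0, "ay": 0, "az": 0}, {"x": 0, "y": 0, "z": 0.06, "ax": 0, "ay": 0, "az": 0}, {"x": 0, "y": 0, "z": 0.1, "ax": 0, "ay": 0, "az": 0}, {"x": 0, "y": 0, "z": 0.12, "ax": 0, "ay": 0, "az": 0}]' --claw 0.05

```text
t: 19.38
eef_pos: [0.6122, 0.24, 0.3615]
tcp_rot: [2.179, 2.26, 0.008]
contact_force: [-0.9, 0.3, -0.5]
finger_gap: 0.0498
grip_force: 0.0
```

Run:
```python
from h import *
s=env.read_state();print(s["t"],s["eef_pos"],s["tcp_rot"],s["contact_force"])
c=read_camera("side");w=read_camera("wrist")
o=np.hstack([cv2.resize(c["frame"][100:250,210:360],(400,400),interpolation=3),cv2.resize(w["frame"][:,80:560],(400,400))])
cv2.imwrite("pics/c5.png",(255*(o/255.)**.6).astype(np.uint8)[:,:,::-1])
```

```text
19.375 [0.61222739 0.23996439 0.36149668] [2.17893637 2.25992089 0.00752116] [-0.85724354  0.26013808 -0.48689621]
```

View pics/c5.png

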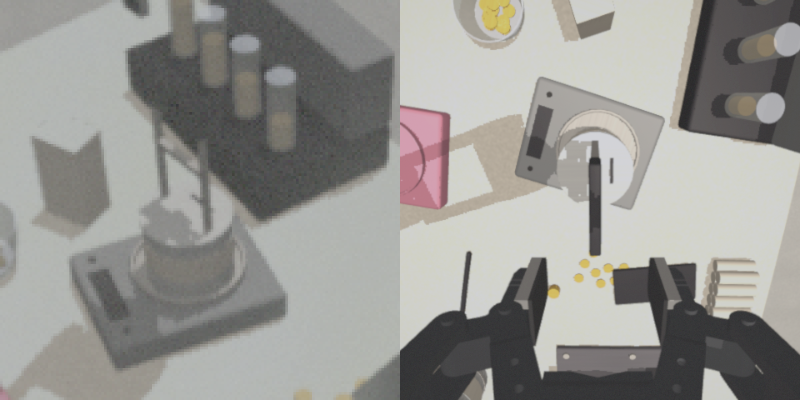

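The tin stands upright inside the pan (side crop, tin about (188,240), rim about (188,262)) and the gripper is clear. I let the arm settle and hand in.

Request:
play_rows --commands '[{"x": 0, "y": 0, "z": 0.02, "ax": 0, "ay": 0, "az": 0}, {"x": 0, "y": 0, "z": 0.02, "ax": 0, "ay": 0, "az": 0}, {"x": 0, "y": 0, "z": 0.02, "ax": 0, "ay": 0, "az": 0}]'

```text
t: 19.85
eef_pos: [0.6109, 0.2395, 0.3758]
tcp_rot: [-2.18, -2.261, 0.002]
contact_force: [-0.5, 0.3, 0.3]
finger_gap: 0.05
grip_force: 0.0
```

```bash
python3 -c "
from bench import env
print(env.close_job())"
```

```text
the job is handed in; nothing more can be done
None
```

The tin is off the hook and standing upright inside the grey scale's pan with the gripper clear; I handed the job in at about 20 s, no verdict was returned, and the highest force I read against the keeper was about 10 N (limit 13 N).

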